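# Pack the brass ornaments in their fitted trays

## Task

Pack the four finished brass ornaments for delivery: lay the butterfly, the ginkgo leaf, the gourd and the bell each flat in the felt-lined tray that has its shape cut out, on the cut-out and facing the same way as it (the round bell simply stands upright on its circle, turned any way). Set each piece down, do not drop it, and leave the steel doming block and the small jar where they stand.

Things in the scene. Friction and masses are not known exactly. Their poses are not given: they have to be found in the camera images.
- butterfly: Brass butterfly lying flat, 62 mm long, 84 mm across the wings, 130 g. Origin: underside, below the front of the head. It runs from there to x = -62 mm (antennae to +10); y across the wings, z up; yaw within 0.5 rad of world. Wings 4 mm thick; a straight body 12 mm wide, 20 mm high, stands up from x = -10 to -62 mm: grip it across y at x = -34 mm, above the wings.
- leaf: Brass ginkgo leaf lying flat, 80 mm long, 80 mm across, 130 g. Origin: underside, at the stalk's end. It runs from there to its broad edge at x = -80 mm; y across, z up; yaw within 0.5 rad of world. Blade 4 mm thick; a straight midrib 10 mm wide, 20 mm high, stands on it from x = -20 to -72 mm: grip it across y at x = -50 mm, above the blade.
- gourd: Brass gourd on its flat back, like a figure of eight, 77 mm long, 150 g. Origin: level of its underside, below the stem's tip. It runs from there along -x: small lobe 28 mm across, 19 mm high at x = -25 mm; large lobe 42 mm across, 25 mm high at x = -56 mm, its side upright for the lowest 16 mm: grip that across y. z up; yaw within 0.5 rad of world.
- bell: Round brass bell standing on its mouth, 56 mm across at the foot, 56 mm high, 160 g. Origin: centre of its underside, z up; its yaw has no meaning. On top a cylindrical knob 14 mm across, from 40 to 56 mm above the underside: grip it there.
- tray_butterfly: Square tray of pale wood, 130 x 130 mm, does not slide; walls 6 mm thick, rim 14 mm and blue felt floor 7 mm above the table. On the felt a flat cream butterfly cut-out, 2 mm larger all round than the piece. Origin at table height below the front of the outline's head, 34 mm from the tray's centre; the outline runs along -x as the butterfly does. z up; yaw within 0.25 rad of world.
- tray_leaf: Square tray of pale wood, 130 x 130 mm, does not slide; walls 6 mm thick, rim 14 mm and blue felt floor 7 mm above the table. On the felt a flat cream ginkgo-leaf cut-out, 2 mm larger all round than the piece. Origin at table height below the end of the outline's stalk, 40 mm from the tray's centre; the outline runs along -x as the leaf does. z up; yaw within 0.25 rad of world.
- tray_gourd: Square tray of pale wood, 130 x 130 mm, does not slide; walls 6 mm thick, rim 14 mm and blue felt floor 7 mm above the table. On the felt a flat cream gourd cut-out, 2 mm larger all round than the piece. Origin at table height below the tip of the outline's stem, 38 mm from the tray's centre; the outline runs along -x as the gourd does. z up; yaw within 0.25 rad of world.
- tray_bell: Square tray of pale wood, 130 x 130 mm, does not slide; walls 6 mm thick, rim 14 mm and blue felt floor 7 mm above the table. On the felt a flat cream round 60 mm cut-out, 2 mm larger all round than the piece. Origin at table height below the tray's centre, which is also the centre of the round cut-out. z up; yaw within 0.25 rad of world.
- doming_block: Steel doming block, a bright 40 mm cube with round dimples, 0.5 kg, loose, among the brass pieces. Origin at the centre of its underside. Not to be moved.
- jar: Small amber jar with a green lid, 38 mm across, 48 mm high, loose, between the trays. Origin at the centre of its underside. Not to be moved.
There are look-alikes about, which are no part of the job. Leave any purple or red look-alike of the butterfly alone.

How it is judged:
By the outcome, as a careful person would: the job done as asked, in the order asked, and still so for the second after the job is handed in, with the robot touching nothing.
It also fails if it takes over 120 s, if anything falls off the work surface, if the arm or the gripper's body presses on something with over 40 N, if the wrist force passes 120 N, or if a joint passes its speed limit or range.

## Robot

A 6-joint arm with a two-finger parallel gripper is mounted at the origin on the work surface. World frame = base frame: x ahead of the robot, y to its left, z up, the work surface at z = 0. Lengths are in m, angles in rad, forces in N, time in s.
With the tool pointing down it reaches from about 0.275 to 0.85 m from the base axis. Payload 19 kg.
Tool frame: the origin (TCP) lies at the very end of the fingers, on their centre line; the grasp point (between the pads) lies 19 mm behind it; z points along the fingers, y is the line along which they close (so a half turn about z gives the same grasp; the last joint's range is limited). The gripper opens to 85 mm and grips with 20 to 120 N. Pads are 22 mm wide; open, the fingers measure 114 mm over their backs; the gripper's body (76 mm by 85 mm) begins 54 mm behind the grasp point. The pads swing forward as they close: fully open they stand 13 mm farther back than shut.
Start: joints at [-1.296, 0.15, 1.437, -0, 1.554, -0.134], TCP at [0.229, -0.528, 0.231] pointing down, gripper open.
Joint ranges: [-2.8, 2.8], [-0.68, 2.1], [0.12, 2.68], [-1.39, 4.53], [0.16, 2.79], [-2.81, 2.81]. Speed limits (rad/s): [1.89, 1.89, 2.22, 3.01, 3.01, 3.01].

## Interface

Orientations are given as a unit quaternion [w, x, y, z].
In Python, from workcell import sensors, read_camera, job_done gives the robot as it stands. The module is installed in compiled form; this text tells all that it offers.
- The arm moves only by the tool step_arm, never from a script. Its arguments are lists of equal length, an entry for each row: "xyz": the shift along the world's x, y, z as a fraction of full scale, a list of three; "turn": the turn, a rotation vector about the world's x, y, z as a fraction of full scale, a list of three; "jaw": the opening, from -1 (shut) to 1 (fully open), so that 0 is half open. In form: {"xyz": [[dx, dy, dz], ...], "turn": [[rx, ry, rz], ...], "jaw": [jaw, ...]}. A call has 1 to 20 rows; each row shifts and turns the commanded pose from where the row before left it; what a row does not reach is not made up. Full scale, the value 1, is 0.04 m for a shift and 6 degrees for a turn. A row lasts 1/12 s, in which the tool goes at most 41.7 mm and 7.16 degrees, less where a joint would pass 70% of its speed; a pose out of reach is approached as far as the arm can. A call with a number of a shift or a turn outside -1 to 1 is refused whole. A call with a gripper value outside its range is refused whole. The fingers move at their own pace and stop on an object; "grip_force" is the grip in N (left out, the last holds). Time passes only in rows, so rows that do not move let the fingers close. It gives the time, the measured TCP pose, the force, the opening and the grip force at its end, in the units of the state.
- sensors.get_state(): the state, without advancing time (a new reading comes with each control period).
- read_camera(name): name is "scene" or "top"; returns a dict with "img" (400x640x3 uint8, red, green, blue), "z_map" (400x640 float32, m along the optical axis (not along the pixel's ray), 0 where there is no reading), "mtx" (3x3 intrinsics, pixels), "R" (3x3) and "t" (3): a world point X has camera coordinates R X + t. Camera axes: x right, y down, z forward; pixel columns grow to the right and rows downward; lengths in m; the calibration is good to about 2 mm. A picture is of the moment at which its call begins.
- job_done(): hands the job in; it is judged then, once.
The state is a dict: "time_s": time; "joint_pos": joint angles; "joint_velocities": joint speeds; "tau": joint torques, N m; "position": TCP position; "eef_rot": TCP orientation; "wrist_force": force on the tool from outside, world axes, zero at the start; "torque": the same for the moment, N m; "grip_width": finger opening in m; "grasp_force": force on a finger pad.
Only numpy, scipy, OpenCV 4.12 (cv2) and the standard library are available. Lean on these libraries where they do the work, as an engineer would, in place of code of your own. Each camera call takes 0.05 s, during which the arm holds its last target. There are 200 camera calls.

## Working session

There is one attempt and no reset: what is moved stays moved. The work goes in short steps, Python scripts to look and compute and a tool call to move; the robot and the scene stay as the last step left them, time stands still between calls to the robot, and variables do not carry over. Pictures are saved under pics/ and viewed, at most 14 in all, crops included, and the job is handed in when it is done.

Besides the shell and the picture viewer there is one more tool, called after ">>>" as name(argument=value, ...), one argument or row to a line, values as JSON. step_arm: Moves the arm, as the interface text tells. Its arguments: {"type":"object","properties":{"xyz":{"type":"array"},"turn":{"type":"array"},"jaw":{"type":"array"},"grip_force":{"type":"number"}},"required":["xyz","turn","jaw"]}

```bash
mkdir -p pics; cat > h.py <<'E'
import numpy as np, cv2, pickle
from workcell import sensors, read_camera
def snap(n,f):
    c=read_camera(n); pickle.dump(c,open(f'pics/{f}.pkl','wb')); cv2.imwrite(f'pics/{f}.png',c['img'][:,:,::-1]); return c
def load(f): return pickle.load(open(f'pics/{f}.pkl','rb'))
def px2w(c,u,v,z=None):
    K,R,t=c['mtx'],c['R'],c['t']; d=R.T@np.linalg.solve(K,[u,v,1.]); o=-R.T@t
    if z is None: return o+d*c['z_map'][int(round(v)),int(round(u))]
    return o+d*(z-o[2])/d[2]
def w2px(c,X):
    p=c['mtx']@(c['R']@np.asarray(X,float)+c['t']); return p[:2]/p[2]
E
python3 - <<'E'
from h import *
for n in('top','scene'):
    c=snap(n,n+'0'); print(n,c['mtx'][0,0],-c['R'].T@c['t'])
s=sensors.get_state();print(s['position'],s['eef_rot'],s['grip_width'],s['wrist_force'])
E
```

```text
top 440.35823079376564 [ 0.42588204 -0.0063589   1.07846433]
scene 489.7264915931723 [1.41525668 0.3524169  0.92630112]
[ 0.22849592 -0.52742403  0.23075877] [-5.28729102e-04  9.79180834e-01  2.02989197e-01 -2.77581657e-05] 0.08571625867406234 [ 0.62669589 -0.04916356 -0.44318536]
```

View pics/top0.png

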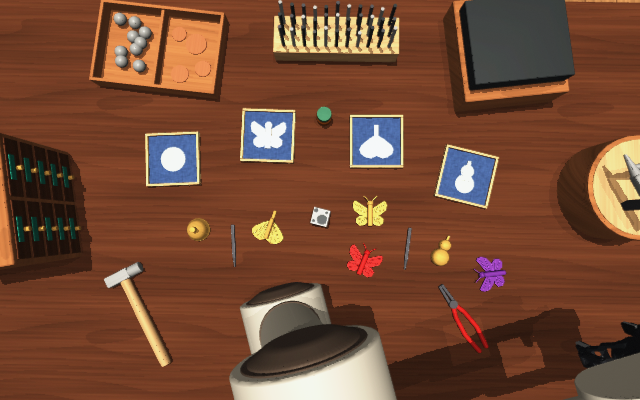

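View pics/scene0.png

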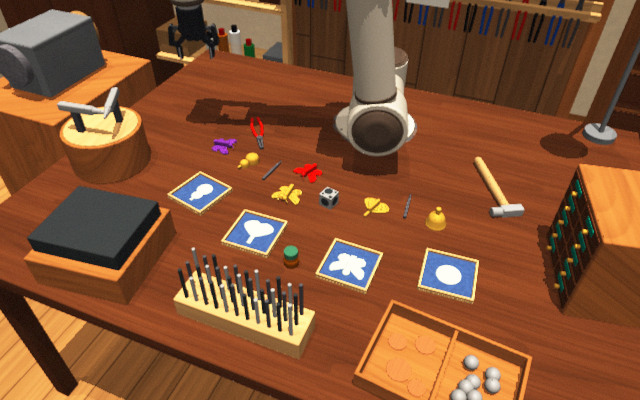

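The top view has x pointing up and y to the left. Candidates for the butterfly are brass (370,212), red (364,262) and purple (490,273). The brass one fits the description. I'll confirm it in enlarged crops.

```bash
python3 - <<'E'
from h import *
c=load('top0')
im=c['img'][:,:,::-1]
def crop(u0,u1,v0,v1,s): 
    return cv2.resize(im[v0:v1,u0:u1],None,fx=s,fy=s,interpolation=cv2.INTER_CUBIC)
cv2.imwrite('pics/crA.png',np.vstack([crop(180,300,190,255,6)[:, :720],crop(340,460,190,235,6)]) [:660])
cv2.imwrite('pics/crA.png',cv2.resize(crop(180,460,190,270,1),None,fx=2.85,fy=2.85,interpolation=cv2.INTER_CUBIC))
# four pieces, 50x50 px windows ->  x8 = 400 ; montage of 4 with 40x36 at x9
W=[(370,212),(268,228),(442,250),(198,230)]
t=[cv2.resize(im[v-18:v+19,u-24:u+25],(392,296),interpolation=cv2.INTER_CUBIC) for u,v in W]
cv2.imwrite('pics/crA.png',np.vstack([np.hstack(t[:2]),np.hstack(t[2:])]))
# trays by blue/white + rim
hsv=cv2.cvtColor(im,cv2.COLOR_BGR2HSV)
blue=cv2.inRange(hsv,(100,80,60),(125,255,255)); white=cv2.inRange(hsv,(0,0,200),(179,45,255))
blue[:100]=0;blue[215:]=0;blue[:,:140]=0;blue[:,505:]=0
for k in cv2.findContours(blue,cv2.RETR_EXTERNAL,cv2.CHAIN_APPROX_NONE)[0]:
    if cv2.contourArea(k)<800: continue
    P=np.array([px2w(c,*p[0],z=.007)[:2] for p in k],np.float32)
    (cx,cy),sz,a=cv2.minAreaRect(P)
    a=(a+45)%90-45
    m=np.zeros_like(blue);cv2.drawContours(m,[k],-1,255,-1)
    w=cv2.bitwise_and(m,white); v,u=np.nonzero(w)
    Q=np.array([px2w(c,*p,z=.007)[:2] for p in zip(u,v)])
    q=Q-Q.mean(0); e,V=np.linalg.eigh(q.T@q)
    print('tray px',k.mean(0),'ctr',cx,cy,sz,'yaw',np.radians(a),'white c',Q.mean(0),'depthz',px2w(c,*k[0][0])[2])
E
```

```text
tray px [[466.36666667 176.02222222]] ctr 0.5534201860427856 -0.35575929284095764 (0.11497559398412704, 0.11545392125844955) yaw -0.23009392238953807 white c [ 0.54632603 -0.35292417] depthz 0.008075913623657227
tray px [[172.48087432 158.64480874]] ctr 0.5846354365348816 0.3639717698097229 (0.11593202501535416, 0.11508576571941376) yaw 0.03892640200114422 white c [0.58414139 0.36353656] depthz 0.007307833703285693
tray px [[376.03804348 141.        ]] ctr 0.6360624432563782 -0.13561686873435974 (0.11405150592327118, 0.11545772105455399) yaw 0.015912703763602896 white c [ 0.62330709 -0.13472692] depthz 0.010588215904790532
tray px [[267.7826087  135.30978261]] ctr 0.6464330554008484 0.1320512443780899 (0.11615914106369019, 0.11529453843832016) yaw -0.022693994071055726 white c [0.64802749 0.13188402] depthz 0.006514734462613525
```

View pics/crA.png

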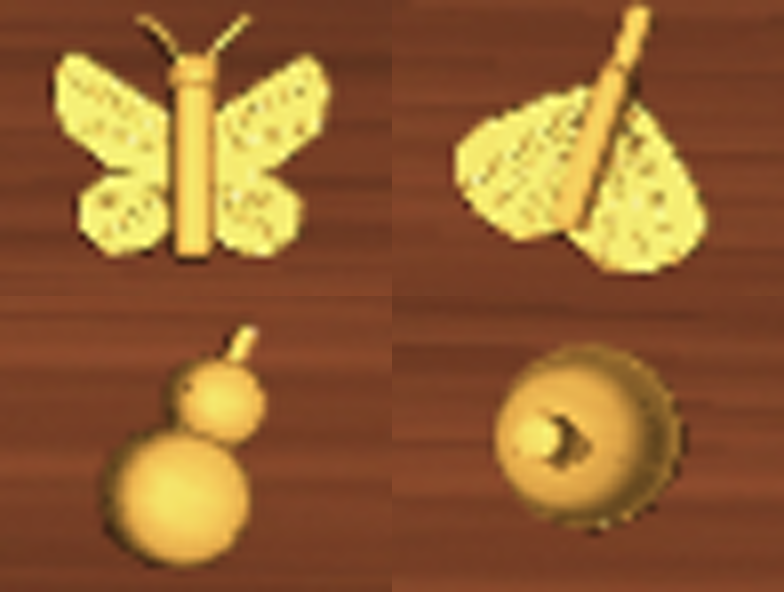

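Brass butterfly confirmed: body axis in tile 1 runs (192,55)→(194,257). The leaf midrib in tile 2 runs (222,70)→(178,225). The gourd lobes in tile 3 are at (220,106) and (178,202). The bell knob in tile 4 is at (144,142).

```bash
cat > plan.py <<'E'
from h import *
c=load('top0')
def q(o,X,Y,z): return px2w(c,o[0]+(X+.5)/8-.5,o[1]+(Y+.5)/8-.5,z)
def ax(f,b): d=f-b; return np.arctan2(d[1],d[0])
if __name__=='__main__':
    f,b=q((346,194),192,55,.02),q((346,194),194,257,.02); y=ax(f,b); print('bfly',f,b,np.linalg.norm(f-b),y,'grip',b+.028*np.array([np.cos(y),np.sin(y),0]))
    s,f,b=q((244,210),249,8,.006),q((244,210),222,70,.02),q((244,210),178,225,.02); y=ax(f,b); print('leaf',s,f,b,np.linalg.norm(f-b),y,ax(s,b),'grip',b+.022*np.array([np.cos(y),np.sin(y),0]))
    s,f,b=q((418,232),250,32,.008),q((418,232),220,106,.008),q((418,232),178,202,.014); print('gourd',s,f,b,np.linalg.norm(f-b),ax(f,b),ax(s,b))
    k,g=q((174,212),144,142,.056),q((174,212),200,140,.0); print('bell',k,g)
    k=q((174,212),144,142,.0)
    for u,v in [(370,217),(198,230),(320,217),(324,114),(442,257)]: print(px2w(c,u,v))
E
python3 plan.py
```

```text
bfly [ 0.48864872 -0.1188637   0.02      ] [ 0.42797959 -0.12007544  0.02      ] 0.06068123243185859 0.01997020143489745 grip [ 0.45597401 -0.11951631  0.02      ]
leaf [0.46101146 0.1105063  0.006     ] [0.44179967 0.1166708  0.02      ] [0.3951956  0.12878854 0.02      ] 0.04815369479163605 -0.2543816405459629 -0.27094757351047927 grip [0.41648762 0.1232523  0.02      ]
gourd [ 0.40724953 -0.31292289  0.008     ] [ 0.38478151 -0.30384917  0.008     ] [ 0.35609133 -0.2895836   0.014     ] 0.032598050673582235 -0.4614276126403266 -0.4280127557406072
bell [0.4127637  0.29679124 0.056     ] [0.41293522 0.29629211 0.        ]
[ 0.44882501 -0.12034641  0.01971923]
[0.41115731 0.2870142  0.03753733]
[ 4.46466826e-01 -3.48367170e-04  3.98085501e-02]
[ 0.69131845 -0.00583339  0.04476295]
[ 0.35677603 -0.29053417  0.02987308]
```

>>> step_arm(
  xyz=[
    [0.4,0.73,-0.14],
    [0.4,0.73,-0.14],
    [0.4,0.73,-0.14],
    [0.4,0.73,-0.14],
    [0.4,0.73,-0.14],
    [0.4,0.73,-0.14],
    [0.4,0.73,-0.14],
    [0.4,0.73,-0.14],
    [0.4,0.73,-0.14],
    [0.4,0.73,-0.14],
    [0.4,0.73,-0.14],
    [0.4,0.73,-0.14],
    [0.4,0.73,-0.14],
    [0.4,0.7,-0.14],
    [0,0,0],
    [0,0,0],
    [0,0,0],
  ],
  turn=[
    [0,0,-0.27],
    [0,0,-0.27],
    [0,0,-0.27],
    [0,0,-0.27],
    [0,0,-0.27],
    [0,0,-0.27],
    [0,0,-0.27],
    [0,0,-0.27],
    [0,0,-0.27],
    [0,0,-0.27],
    [0,0,-0.27],
    [0,0,-0.27],
    [0,0,-0.27],
    [0,0,-0.2],
    [0,0,0],
    [0,0,0],
    [0,0,0],
  ],
  jaw=[0,0,0,0,0,0,0,0,0,0,0,0,0,0,0,0,0],
  grip_force=40,
)

```text
time_s: 1.52
position: [0.4524, -0.1201, 0.1528]
eef_rot: [-0.0, 1.0, 0.011, -0.0]
wrist_force: [-0.2, -0.9, 0.0]
grip_width: 0.0425
grasp_force: 0.0
```

```bash
cat > go.py <<'E'
import sys
from h import *
def go(x,y,z,yaw):
    s=sensors.get_state(); p=s['position']; w,a,b,d=s['eef_rot']; cur=2*np.arctan2(b,a)
    dy=(yaw-cur+np.pi/2)%np.pi-np.pi/2
    print('t',round(s['time_s'],1),'pos',p.round(4),'yaw',round((cur+np.pi)%(2*np.pi)-np.pi,4),'grip',round(s['grip_width'],4),s['grasp_force'],'F',s['wrist_force'].round(1))
    print('need units xyz',((np.array([x,y,z])-p)/.04).round(3),'turnz',round(np.degrees(dy)/6,3))
if __name__=='__main__': go(*map(float,sys.argv[1:5]))
E
python3 go.py .456 -.1195 .008 .02; python3 -c "
from h import *; snap('scene','s1'); c=snap('top','t1')"
```

```text
t 1.5 pos [ 0.4524 -0.1201  0.1528] yaw 0.0212 grip 0.0425 0.0 F [-0.2 -0.9  0. ]
need units xyz [ 0.091  0.015 -3.619] turnz -0.012
```

```bash
python3 - <<'E'
from h import *
c=load('s1'); i=c['img'][60:320,150:500,::-1]
cv2.imwrite('pics/v1.png',cv2.resize(i,None,fx=2.2,fy=2.2,interpolation=cv2.INTER_CUBIC))
E
```

```text
(no output)
```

View pics/v1.png

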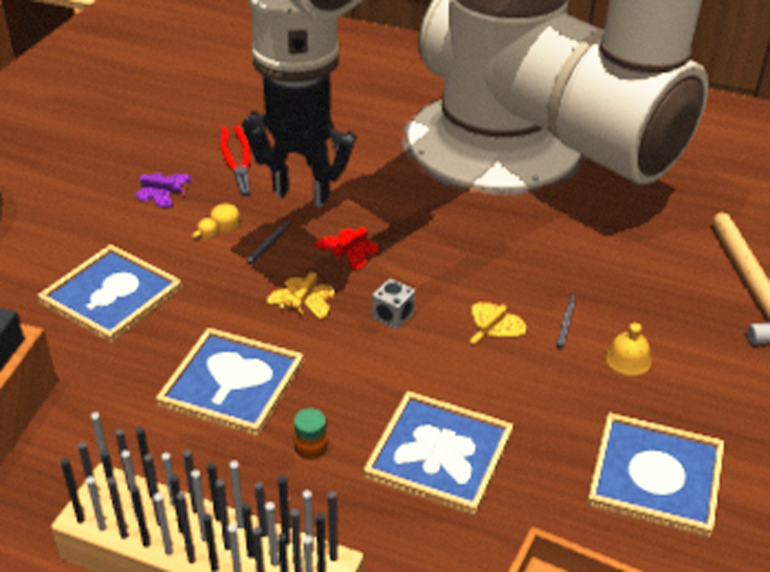

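The scene is intact and the gripper hangs above the brass butterfly (crop 300,295) with its fingers lined up along y. Descending now.

>>> step_arm(
  xyz=[
    [0.09,0.015,-0.6],
    [0,0,-0.6],
    [0,0,-0.6],
    [0,0,-0.6],
    [0,0,-0.5],
    [0,0,-0.3],
    [0,0,-0.2],
    [0,0,-0.15],
    [0,0,0],
    [0,0,0],
    [0,0,0],
  ],
  turn=[
    [0,0,0],
    [0,0,0],
    [0,0,0],
    [0,0,0],
    [0,0,0],
    [0,0,0],
    [0,0,0],
    [0,0,0],
    [0,0,0],
    [0,0,0],
    [0,0,0],
  ],
  jaw=[0,0,0,0,0,0,0,0,0,0,0],
)

```text
time_s: 2.53
position: [0.4566, -0.1198, 0.0117]
eef_rot: [0.0, 1.0, 0.01, 0.001]
wrist_force: [-0.5, 0.4, 0.0]
grip_width: 0.0423
grasp_force: 0.0
```

>>> step_arm(
  xyz=[
    [0,0,0],
    [0,0,0],
    [0,0,0],
    [0,0,0],
    [0,0,0],
    [0,0,0],
    [0,0,0],
    [0,0,0],
    [0,0,0],
    [0,0,0],
  ],
  turn=[
    [0,0,0],
    [0,0,0],
    [0,0,0],
    [0,0,0],
    [0,0,0],
    [0,0,0],
    [0,0,0],
    [0,0,0],
    [0,0,0],
    [0,0,0],
  ],
  jaw=[-0.3,-0.5,-0.6,-0.7,-0.8,-0.8,-0.8,-0.8,-0.8,-0.8],
)

```text
time_s: 3.37
position: [0.4563, -0.1195, 0.0112]
eef_rot: [0.0, 1.0, 0.01, 0.0]
wrist_force: [-2.2, 1.1, 6.2]
grip_width: 0.0106
grasp_force: 39.8
```

>>> step_arm(
  xyz=[
    [0,0,0.2],
    [0,0,0.3],
    [0,0,0.6],
    [0,0,0.9],
    [0,0,0.9],
    [0,0,0.7],
    [0,0,0],
    [0,0,0],
    [0,0,0],
  ],
  turn=[
    [0,0,0],
    [0,0,0],
    [0,0,0],
    [0,0,0],
    [0,0,0],
    [0,0,0],
    [0,0,0],
    [0,0,0],
    [0,0,0],
  ],
  jaw=[-0.8,-0.8,-0.8,-0.8,-0.8,-0.8,-0.8,-0.8,-0.8],
)

```text
time_s: 4.12
position: [0.4558, -0.1192, 0.1543]
eef_rot: [-0.0, 1.0, 0.01, -0.0]
wrist_force: [-0.5, 0.1, -2.3]
grip_width: 0.0107
grasp_force: 39.3
```

```bash
python3 - <<'E'
from h import *
c=snap('scene','s2'); c2=snap('top','t2')
a=cv2.resize(c['img'][90:240,200:400,::-1],(800,600),interpolation=cv2.INTER_CUBIC)
cv2.imwrite('pics/v2.png',a)
E
python3 go.py .6464 .1321 .15 -.0227
```

```text
t 4.2 pos [ 0.4556 -0.1191  0.1537] yaw 0.0203 grip 0.0107 39.252453446388245 F [ 0.4 -0.2 -1.7]
need units xyz [ 4.771  6.281 -0.092] turnz -0.411
```

View pics/v2.png

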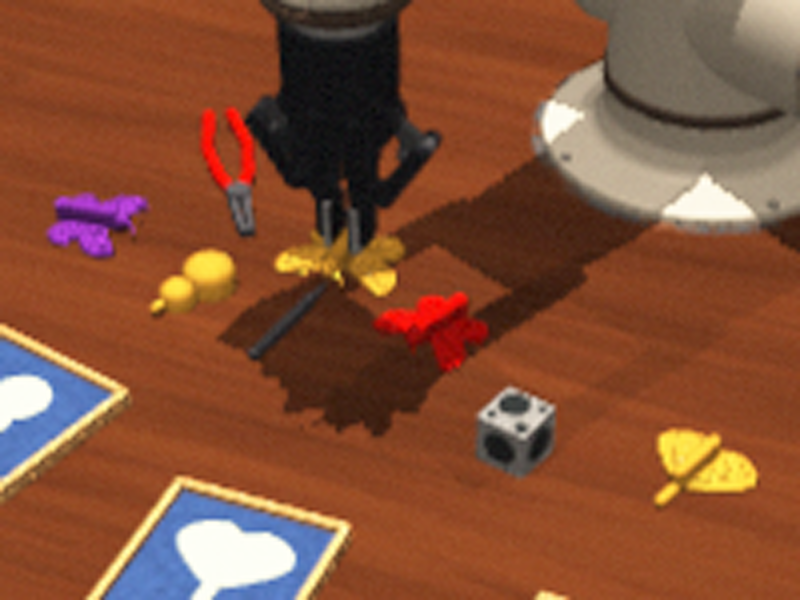

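The butterfly is held level at (340,260) in the crop. Carrying it to its tray.

>>> step_arm(
  xyz=[
    [0.25,0.3,0],
    [0.5,0.66,0],
    [0.5,0.66,0],
    [0.5,0.66,0],
    [0.5,0.66,0],
    [0.5,0.66,0],
    [0.5,0.66,0],
    [0.5,0.66,0],
    [0.5,0.66,0],
    [0.3,0.4,0],
    [0.2,0.25,0],
    [0,0,-0.5],
    [0,0,-0.6],
    [0,0,-0.5],
    [0,0,0],
    [0,0,0],
    [0,0,0],
  ],
  turn=[
    [0,0,-0.04],
    [0,0,-0.04],
    [0,0,-0.04],
    [0,0,-0.04],
    [0,0,-0.04],
    [0,0,-0.04],
    [0,0,-0.04],
    [0,0,-0.04],
    [0,0,-0.04],
    [0,0,-0.04],
    [0,0,0],
    [0,0,0],
    [0,0,0],
    [0,0,0],
    [0,0,0],
    [0,0,0],
    [0,0,0],
  ],
  jaw=[-0.8,-0.8,-0.8,-0.8,-0.8,-0.8,-0.8,-0.8,-0.8,-0.8,-0.8,-0.8,-0.8,-0.8,-0.8,-0.8,-0.8],
)

```text
time_s: 5.63
position: [0.6465, 0.1297, 0.0916]
eef_rot: [-0.0, 1.0, -0.011, 0.0]
wrist_force: [0.3, -0.3, -1.8]
grip_width: 0.0105
grasp_force: 39.3
```

```bash
python3 go.py .6464 .1321 .0205 -.0227
```

```text
t 5.6 pos [0.6465 0.1297 0.0916] yaw -0.0217 grip 0.0105 39.29959774017334 F [ 0.3 -0.3 -1.8]
need units xyz [-0.002  0.059 -1.779] turnz -0.01
```

>>> step_arm(
  xyz=[
    [0,0.06,-0.4],
    [0,0,-0.4],
    [0,0,-0.4],
    [0,0,-0.3],
    [0,0,-0.2],
    [0,0,-0.08],
    [0,0,0],
    [0,0,0],
  ],
  turn=[
    [0,0,0],
    [0,0,0],
    [0,0,0],
    [0,0,0],
    [0,0,0],
    [0,0,0],
    [0,0,0],
    [0,0,0],
  ],
  jaw=[-0.8,-0.8,-0.8,-0.8,-0.8,-0.8,-0.8,-0.8],
)

```text
time_s: 6.3
position: [0.6466, 0.1322, 0.0205]
eef_rot: [-0.0, 1.0, -0.011, 0.0]
wrist_force: [0.3, -0.7, -1.3]
grip_width: 0.011
grasp_force: 39.3
```

```bash
python3 - <<'E'
from h import *
c=snap('top','t3'); c2=snap('scene','s3')
a=cv2.resize(c['img'][95:175,220:320,::-1],(400,320),interpolation=cv2.INTER_CUBIC)
b=cv2.resize(c2['img'][225:305,300:400,::-1],(400,320),interpolation=cv2.INTER_CUBIC)
cv2.imwrite('pics/v3.png',np.hstack([a,b]))
E
python3 go.py .6464 .1321 .018 -.0227
```

```text
t 6.4 pos [0.6466 0.1322 0.0206] yaw -0.0216 grip 0.0106 39.286394119262695 F [ 0.4  0.4 -1.1]
need units xyz [-0.006 -0.003 -0.066] turnz -0.01
```

View pics/v3.png

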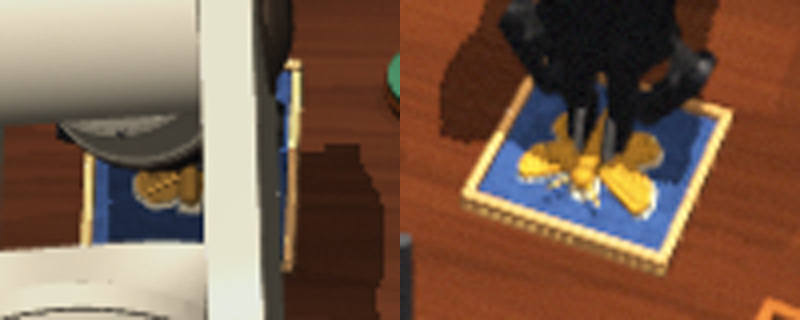

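The butterfly sits right over its outline, with only a thin cream border visible (right half, ~590,170). Set it down, release and rise.

>>> step_arm(
  xyz=[
    [0,0,-0.03],
    [0,0,-0.03],
    [0,0,0],
    [0,0,0],
  ],
  turn=[
    [0,0,0],
    [0,0,0],
    [0,0,0],
    [0,0,0],
  ],
  jaw=[-0.8,-0.8,-0.8,-0.8],
)

```text
time_s: 6.73
position: [0.6465, 0.1323, 0.0182]
eef_rot: [-0.0, 1.0, -0.011, 0.001]
wrist_force: [-2.0, 0.4, 7.3]
grip_width: 0.0109
grasp_force: 40.4
```

>>> step_arm(
  xyz=[
    [0,0,0],
    [0,0,0],
    [0,0,0],
    [0,0,0],
    [0,0,0],
    [0,0,0.2],
    [0,0,0.4],
    [0,0,0.7],
    [0,0,0.7],
    [0,0,0.7],
    [0,0,0.5],
    [0,0,0],
  ],
  turn=[
    [0,0,0],
    [0,0,0],
    [0,0,0],
    [0,0,0],
    [0,0,0],
    [0,0,0],
    [0,0,0],
    [0,0,0],
    [0,0,0],
    [0,0,0],
    [0,0,0],
    [0,0,0],
  ],
  jaw=[-0.65,-0.5,-0.3,-0.2,-0.1,0,0,0,0,0,0,0],
)

```text
time_s: 7.73
position: [0.6477, 0.1324, 0.151]
eef_rot: [-0.0, 1.0, -0.011, 0.003]
wrist_force: [0.4, 0.3, 0.4]
grip_width: 0.0429
grasp_force: 0.0
```

```bash
python3 go.py .4165 .1233 .15 -.26
```

```text
t 7.7 pos [0.6477 0.1324 0.151 ] yaw -0.0215 grip 0.0429 0.0 F [0.4 0.3 0.4]
need units xyz [-5.781 -0.227 -0.025] turnz -2.277
```

>>> step_arm(
  xyz=[
    [-0.4,-0.02,0],
    [-0.6,-0.02,0],
    [-0.6,-0.03,0],
    [-0.6,-0.03,0],
    [-0.6,-0.03,0],
    [-0.6,-0.03,0],
    [-0.6,-0.03,0],
    [-0.6,-0.02,0],
    [-0.6,-0.02,0],
    [-0.58,0,0],
    [0,0,0],
    [0,0,0],
    [0,0,0],
  ],
  turn=[
    [0,0,-0.23],
    [0,0,-0.23],
    [0,0,-0.23],
    [0,0,-0.23],
    [0,0,-0.23],
    [0,0,-0.23],
    [0,0,-0.23],
    [0,0,-0.23],
    [0,0,-0.23],
    [0,0,-0.21],
    [0,0,0],
    [0,0,0],
    [0,0,0],
  ],
  jaw=[0,0,0,0,0,0,0,0,0,0,0,0,0],
)

```text
time_s: 8.82
position: [0.4154, 0.123, 0.1457]
eef_rot: [-0.0, 0.992, -0.13, 0.001]
wrist_force: [0.3, 0.4, 0.6]
grip_width: 0.0425
grasp_force: 0.0
```

```bash
python3 go.py .4165 .1233 .0105 -.26; python3 - <<'E'
from h import *
c2=snap('scene','s4')
a=cv2.resize(c2['img'][220:310,300:400,::-1],(400,360),interpolation=cv2.INTER_CUBIC)
b=cv2.resize(c2['img'][120:225,310:425,::-1],(394,360),interpolation=cv2.INTER_CUBIC)
cv2.imwrite('pics/v4.png',np.hstack([a,b]))
E
```

```text
t 8.8 pos [0.4154 0.123  0.1457] yaw -0.2601 grip 0.0425 0.0 F [0.3 0.4 0.6]
need units xyz [ 0.027  0.007 -3.38 ] turnz 0.001
```

View pics/v4.png

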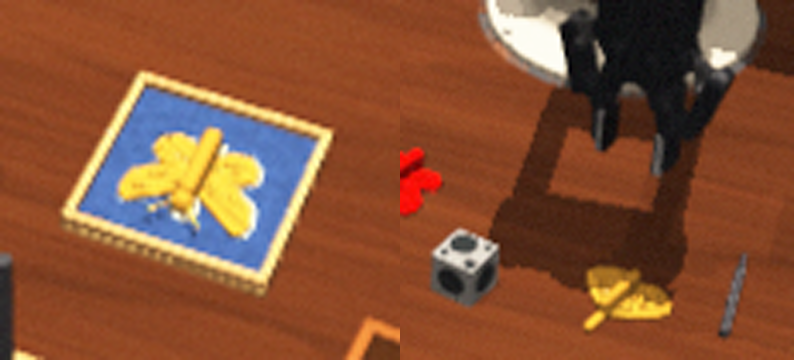

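The butterfly lies on its outline (left half, 190,180). The gripper is over the leaf (630,295).

>>> step_arm(
  xyz=[
    [0.03,0,-0.6],
    [0,0,-0.6],
    [0,0,-0.6],
    [0,0,-0.6],
    [0,0,-0.45],
    [0,0,-0.3],
    [0,0,-0.18],
    [0,0,-0.05],
    [0,0,0],
    [0,0,0],
    [0,0,0],
  ],
  turn=[
    [0,0,0],
    [0,0,0],
    [0,0,0],
    [0,0,0],
    [0,0,0],
    [0,0,0],
    [0,0,0],
    [0,0,0],
    [0,0,0],
    [0,0,0],
    [0,0,0],
  ],
  jaw=[0,0,0,0,0,0,0,0,0,0,0],
)

```text
time_s: 9.78
position: [0.4167, 0.1231, 0.0108]
eef_rot: [-0.0, 0.992, -0.13, 0.001]
wrist_force: [0.2, -0.2, -0.2]
grip_width: 0.0425
grasp_force: 0.0
```

>>> step_arm(
  xyz=[
    [0,0,0],
    [0,0,0],
    [0,0,0],
    [0,0,0],
    [0,0,0],
    [0,0,0],
    [0,0,0],
    [0,0,0],
    [0,0,0],
    [0,0,0],
  ],
  turn=[
    [0,0,0],
    [0,0,0],
    [0,0,0],
    [0,0,0],
    [0,0,0],
    [0,0,0],
    [0,0,0],
    [0,0,0],
    [0,0,0],
    [0,0,0],
  ],
  jaw=[-0.3,-0.5,-0.6,-0.7,-0.85,-0.85,-0.85,-0.85,-0.85,-0.85],
)

```text
time_s: 10.62
position: [0.4164, 0.1231, 0.0104]
eef_rot: [-0.0, 0.992, -0.13, 0.0]
wrist_force: [-1.1, 1.9, 5.5]
grip_width: 0.0087
grasp_force: 39.7
```

>>> step_arm(
  xyz=[
    [0,0,0.2],
    [0,0,0.3],
    [0,0,0.6],
    [0,0,0.9],
    [0,0,0.9],
    [0,0,0.6],
    [0,0,0],
    [0,0,0],
    [0,0,0],
  ],
  turn=[
    [0,0,0],
    [0,0,0],
    [0,0,0],
    [0,0,0],
    [0,0,0],
    [0,0,0],
    [0,0,0],
    [0,0,0],
    [0,0,0],
  ],
  jaw=[-0.85,-0.85,-0.85,-0.85,-0.85,-0.85,-0.85,-0.85,-0.85],
)

```text
time_s: 11.37
position: [0.4157, 0.1229, 0.1495]
eef_rot: [0.0, 0.992, -0.13, -0.0]
wrist_force: [0.0, 0.4, -1.7]
grip_width: 0.009
grasp_force: 39.2
```

```bash
python3 - <<'E'
from h import *
from go import go
# leaf target: 10 mm behind tray centre
y=.0159; print(.6361-.010*np.cos(y), -.1356-.010*np.sin(y))
go(.6261,-.1358,.15,y)
y=-.230; print('gourd tgt',.5534-.018*np.cos(y), -.3558-.018*np.sin(y))
E
```

```text
0.6261012640233699 -0.1357589933006197
t 11.4 pos [0.4157 0.1229 0.1495] yaw -0.2603 grip 0.009 39.15425956249237 F [ 0.   0.4 -1.7]
need units xyz [ 5.261 -6.468  0.014] turnz 2.638
gourd tgt 0.5358740048899032 -0.35169640457636664
```

>>> step_arm(
  xyz=[
    [0.25,-0.3,0],
    [0.45,-0.56,0],
    [0.45,-0.56,0],
    [0.45,-0.56,0],
    [0.45,-0.56,0],
    [0.45,-0.56,0],
    [0.45,-0.56,0],
    [0.45,-0.56,0],
    [0.45,-0.56,0],
    [0.45,-0.56,0],
    [0.45,-0.55,0],
    [0.3,-0.38,0],
    [0.2,-0.2,0],
    [0,0,0],
    [0,0,0],
    [0,0,-0.5],
    [0,0,-0.6],
    [0,0,-0.6],
    [0,0,0],
    [0,0,0],
  ],
  turn=[
    [0,0,0.2],
    [0,0,0.24],
    [0,0,0.24],
    [0,0,0.24],
    [0,0,0.24],
    [0,0,0.24],
    [0,0,0.24],
    [0,0,0.24],
    [0,0,0.24],
    [0,0,0.24],
    [0,0,0.24],
    [0,0,0.04],
    [0,0,0],
    [0,0,0],
    [0,0,0],
    [0,0,0],
    [0,0,0],
    [0,0,0],
    [0,0,0],
    [0,0,0],
  ],
  jaw=[-0.85,-0.85,-0.85,-0.85,-0.85,-0.85,-0.85,-0.85,-0.85,-0.85,-0.85,-0.85,-0.85,-0.85,-0.85,-0.85,-0.85,-0.85,-0.85,-0.85],
)

```text
time_s: 13.03
position: [0.6251, -0.1349, 0.0813]
eef_rot: [-0.001, 1.0, 0.008, -0.001]
wrist_force: [0.1, -0.4, -0.4]
grip_width: 0.0088
grasp_force: 39.1
```

```bash
python3 go.py .6261 -.1358 .0195 .0159
```

```text
t 13.0 pos [ 0.6251 -0.1349  0.0813] yaw 0.0166 grip 0.0088 39.12933826446533 F [ 0.1 -0.4 -0.4]
need units xyz [ 0.026 -0.024 -1.546] turnz -0.007
```

>>> step_arm(
  xyz=[
    [0.03,-0.02,-0.4],
    [0,0,-0.4],
    [0,0,-0.35],
    [0,0,-0.2],
    [0,0,-0.12],
    [0,0,-0.08],
    [0,0,0],
    [0,0,0],
  ],
  turn=[
    [0,0,0],
    [0,0,0],
    [0,0,0],
    [0,0,0],
    [0,0,0],
    [0,0,0],
    [0,0,0],
    [0,0,0],
  ],
  jaw=[-0.85,-0.85,-0.85,-0.85,-0.85,-0.85,-0.85,-0.85],
)

```text
time_s: 13.7
position: [0.6277, -0.1367, 0.0209]
eef_rot: [0.0, 1.0, 0.008, 0.0]
wrist_force: [0.2, -0.2, -0.9]
grip_width: 0.0082
grasp_force: 39.2
```

```bash
python3 go.py .6261 -.1358 .0175 .0159; python3 - <<'E'
from h import *
c=snap('scene','s5'); t=load('t1')
a=cv2.resize(c['img'][195:260,205:305,::-1],(600,390),interpolation=cv2.INTER_CUBIC)
cv2.imwrite('pics/v5.png',a)
E
```

```text
t 13.7 pos [ 0.6277 -0.1367  0.0209] yaw 0.0161 grip 0.0082 39.167988896369934 F [ 0.2 -0.2 -0.9]
need units xyz [-0.04   0.022 -0.086] turnz -0.002
```

View pics/v5.png

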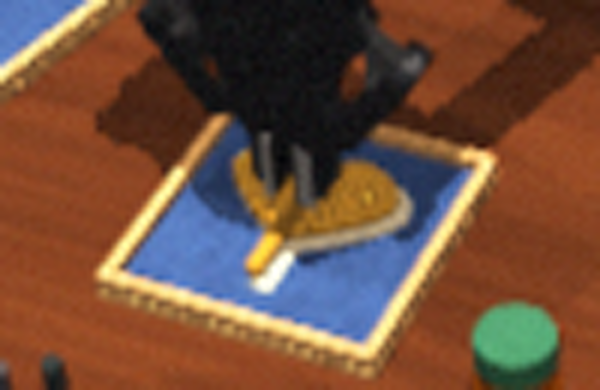

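```bash
python3 - <<'E'
from h import *
c=load('s5')
for z in(.007,): print('outline stalk end',px2w(c,250.3,242.6,z), 'expected', .6361+.042,-.1356)
print('leaf stalk tip top, z~.016',px2w(c,247.6,240,.016),px2w(c,247.6,240,.012),'expected',.6277+.05,-.1367+.05*.016)
p=sensors.get_state()['position']
c=load('t3');
# recheck trays/pieces from top0 : stalk outline
c=load('top0'); im=c['img'][:,:,::-1]
w=cv2.inRange(cv2.cvtColor(im,cv2.COLOR_BGR2HSV),(0,0,200),(179,60,255))
for name,(a,b,d,e) in dict(leaf=(355,398,118,165),bfly=(245,292,112,160),gourd=(445,495,150,205)).items():
    v,u=np.nonzero(w[d:e,a:b]); Q=np.array([px2w(c,p+a,q+d,.007)[:2] for p,q in zip(u,v)]); print(name,Q.min(0),Q.max(0))
# same for tray butterfly piece & tray corners in scene vs top
c=load('s4'); im=c['img'][:,:,::-1]; b=cv2.inRange(cv2.cvtColor(im,cv2.COLOR_BGR2HSV),(100,80,60),(125,255,255))
for lab,(u0,u1,v0,v1) in dict(bfly=(310,390,230,295),leaf=(215,292,205,258)).items():
    m=np.zeros_like(b); m[v0:v1,u0:u1]=b[v0:v1,u0:u1]
    k=max(cv2.findContours(m,cv2.RETR_EXTERNAL,cv2.CHAIN_APPROX_NONE)[0],key=cv2.contourArea)
    P=np.array([px2w(c,*p[0],z=.007)[:2] for p in k],np.float32); print(lab,cv2.minAreaRect(P))
E
```

```text
outline stalk end [ 0.67209536 -0.12566185  0.007     ] expected 0.6781 -0.1356
leaf stalk tip top, z~.016 [ 0.67391738 -0.1316327   0.016     ] [ 0.67065982 -0.13375969  0.012     ] expected 0.6777000000000001 -0.1359
leaf [ 0.59359183 -0.17404542] [ 0.67570565 -0.09306529]
bfly [0.58667105 0.07325892] [0.68080582 0.17359083]
gourd [ 0.51365041 -0.37237073] [ 0.59012903 -0.32833172]
bfly ((0.6407885551452637, 0.1324223428964615), (0.1146988645195961, 0.11118168383836746), 88.69579315185547)
leaf ((0.6310733556747437, -0.1345263421535492), (0.11049604415893555, 0.11239777505397797), 0.8766847848892212)
```

```bash
python3 - <<'E'
from h import *
from scipy.optimize import minimize
c=load('top0'); im=c['img']
# rectified orthophoto at z=.007, 0.5 mm/px, axes: col=-y,row=-x
def ortho(c,x0,y0,h=.07,s=.0005):
    n=int(2*h/s); g=(np.arange(n)-n/2+.5)*s
    X=np.stack([np.broadcast_to(x0-g[:,None],(n,n)),np.broadcast_to(y0-g[None,:],(n,n)),np.full((n,n),.007)],-1)
    p=(X@c['R'].T+c['t'])@c['mtx'].T; p=p[...,:2]/p[...,2:]
    return cv2.remap(c['img'],p[...,0].astype(np.float32),p[...,1].astype(np.float32),cv2.INTER_CUBIC)
T=dict(bfly=(.6464,.1321,-.0227),leaf=(.6361,-.1356,.0159),gourd=(.5534,-.3558,-.23),bell=(.5846,.3640,.039))
o=[]
for k,(x,y,a) in T.items():
    I=ortho(c,x,y); o.append(I)
    w=np.clip((I[...,0].astype(float)-60)/150,0,1)  # red: white vs blue
    n=len(w); yy,xx=np.mgrid[:n,:n]; r=np.hypot(yy-n/2,xx-n/2)
    w[(abs(yy-n/2)>105)|(abs(xx-n/2)>105)]=0
    W=cv2.GaussianBlur(w,(0,0),2).astype(np.float32)
    def rot(P): # rotate so piece axis is vertical, shift e
        M=cv2.getRotationMatrix2D((n/2-.5,n/2-.5),np.degrees(-P[0]*.01),1); M[0,2]+=P[1]
        return cv2.warpAffine(W,M,(n,n))
    f=lambda P:float(((lambda A:(A-A[:,::-1])**2)(rot(P))).sum())
    b=min((minimize(f,[100*a+d,0],method='Nelder-Mead') for d in(-10,-3,3,10)),key=lambda r:r.fun)
    A=rot(b.x); rows=np.nonzero(A.max(1)>.5)[0]
    cx=(n/2-rows)*.5
    print(k,'yaw',b.x[0]*.01,'lateral offset mm (+y)',b.x[1]*.5,'fore/aft extent mm rel centre',cx.max(),cx.min(),'res',b.fun)
cv2.imwrite('pics/v6.png',np.vstack([np.hstack(o[:2]),np.hstack(o[2:])])[...,::-1])
E
```

```text
bfly yaw -0.022905314550828126 lateral offset mm (+y) 0.0004213433784817655 fore/aft extent mm rel centre 35.5 -32.0 res 63.300872802734375
leaf yaw 0.010368936700226402 lateral offset mm (+y) 0.002362981367840063 fore/aft extent mm rel centre 42.0 -42.5 res 448.8013916015625
gourd yaw -0.22887818681781522 lateral offset mm (+y) 0.9077032137779525 fore/aft extent mm rel centre 62.5 -62.5 res 992.4154663085938
bell yaw 0.0057980368137359566 lateral offset mm (+y) 0.00016590288281440738 fore/aft extent mm rel centre 30.5 -31.5 res 105.06758880615234
```

View pics/v6.png

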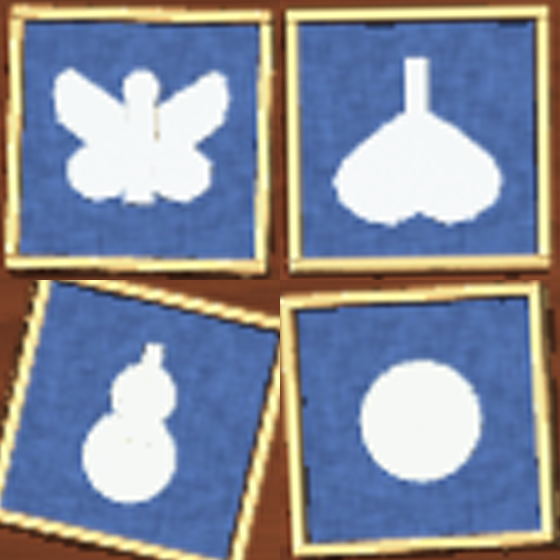

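The orthophoto shows the leaf outline's axis about 1.3 mm toward +y of the tray centre estimate (stalk at 416,85). I'll correct for that, set the leaf down and release.

>>> step_arm(
  xyz=[
    [-0.04,0.055,0],
    [0,0,0],
    [0,0,0],
    [0,0,-0.03],
    [0,0,-0.03],
    [0,0,-0.03],
    [0,0,0],
    [0,0,0],
    [0,0,0],
  ],
  turn=[
    [0,0,-0.03],
    [0,0,0],
    [0,0,0],
    [0,0,0],
    [0,0,0],
    [0,0,0],
    [0,0,0],
    [0,0,0],
    [0,0,0],
  ],
  jaw=[-0.85,-0.85,-0.85,-0.85,-0.85,-0.85,-0.85,-0.85,-0.85],
)

```text
time_s: 14.5
position: [0.6258, -0.1345, 0.0175]
eef_rot: [0.0, 1.0, 0.007, 0.0]
wrist_force: [-6.5, 2.1, 14.3]
grip_width: 0.0081
grasp_force: 41.0
```

>>> step_arm(
  xyz=[
    [0,0,0],
    [0,0,0],
    [0,0,0],
    [0,0,0],
    [0,0,0],
    [0,0,0.2],
    [0,0,0.4],
    [0,0,0.7],
    [0,0,0.7],
    [0,0,0.7],
    [0,0,0.5],
    [0,0,0],
  ],
  turn=[
    [0,0,0],
    [0,0,0],
    [0,0,0],
    [0,0,0],
    [0,0,0],
    [0,0,0],
    [0,0,0],
    [0,0,0],
    [0,0,0],
    [0,0,0],
    [0,0,0],
    [0,0,0],
  ],
  jaw=[-0.7,-0.5,-0.3,-0.2,-0.1,0,0,0.2,0.4,0.5,0.5,0.5],
)

```text
time_s: 15.5
position: [0.6273, -0.1349, 0.15]
eef_rot: [0.001, 1.0, 0.006, 0.003]
wrist_force: [-0.2, -0.6, 0.8]
grip_width: 0.0641
grasp_force: 0.0
```

```bash
python3 go.py .3561 -.2896 .15 -.44
```

```text
t 15.5 pos [ 0.6273 -0.1349  0.15  ] yaw 0.013 grip 0.0641 0.0 F [-0.2 -0.6  0.8]
need units xyz [-6.779e+00 -3.868e+00 -1.000e-03] turnz -4.326
```

>>> step_arm(
  xyz=[
    [-0.38,-0.2,0],
    [-0.6,-0.35,0],
    [-0.6,-0.35,0],
    [-0.6,-0.35,0],
    [-0.6,-0.35,0],
    [-0.6,-0.35,0],
    [-0.6,-0.35,0],
    [-0.6,-0.35,0],
    [-0.6,-0.35,0],
    [-0.6,-0.35,0],
    [-0.6,-0.3,0],
    [-0.4,-0.22,0],
    [0,0,0],
    [0,0,0],
    [0,0,0],
  ],
  turn=[
    [0,0,-0.33],
    [0,0,-0.4],
    [0,0,-0.4],
    [0,0,-0.4],
    [0,0,-0.4],
    [0,0,-0.4],
    [0,0,-0.4],
    [0,0,-0.4],
    [0,0,-0.4],
    [0,0,-0.4],
    [0,0,-0.4],
    [0,0,0],
    [0,0,0],
    [0,0,0],
    [0,0,0],
  ],
  jaw=[0.5,0.5,0.5,0.5,0.5,0.5,0.5,0.5,0.5,0.5,0.5,0.5,0.5,0.5,0.5],
)

```text
time_s: 16.75
position: [0.3549, -0.2891, 0.1446]
eef_rot: [-0.0, 0.976, -0.218, 0.0]
wrist_force: [0.6, 0.1, -0.0]
grip_width: 0.0642
grasp_force: 0.0
```

```bash
python3 go.py .3561 -.2896 .006 -.44; python3 - <<'E'
from h import *
c=snap('top','t6');c2=snap('scene','s6')
a=cv2.resize(c['img'][95:175,235:415,::-1],(720,320),interpolation=cv2.INTER_CUBIC)
b=cv2.resize(c2['img'][100:270,190:430,::-1],(380,270),interpolation=cv2.INTER_CUBIC)
d=cv2.resize(c2['img'][205:260,215:295,::-1],(340,270),interpolation=cv2.INTER_CUBIC)
cv2.imwrite('pics/v7.png',np.vstack([a,np.hstack([b,d])]))
E
```

```text
t 16.8 pos [ 0.3549 -0.2891  0.1446] yaw -0.4405 grip 0.0642 0.0 F [ 0.6  0.1 -0. ]
need units xyz [ 0.03  -0.014 -3.465] turnz 0.005
```

View pics/v7.png

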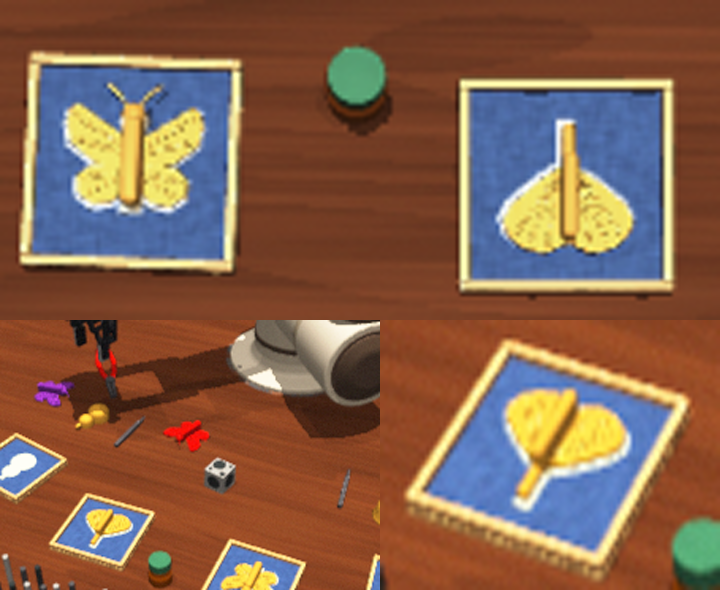

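The butterfly (132,150) and leaf (568,190) both lie on their outlines within about 1–1.5 mm, and the jar and block are unmoved. Now the gourd.

>>> step_arm(
  xyz=[
    [0.03,-0.01,-0.6],
    [0,0,-0.6],
    [0,0,-0.6],
    [0,0,-0.6],
    [0,0,-0.5],
    [0,0,-0.3],
    [0,0,-0.2],
    [0,0,-0.1],
    [0,0,0],
    [0,0,0],
    [0,0,0],
  ],
  turn=[
    [0,0,0],
    [0,0,0],
    [0,0,0],
    [0,0,0],
    [0,0,0],
    [0,0,0],
    [0,0,0],
    [0,0,0],
    [0,0,0],
    [0,0,0],
    [0,0,0],
  ],
  jaw=[0.5,0.5,0.5,0.5,0.5,0.5,0.5,0.5,0.5,0.5,0.5],
)

```text
time_s: 17.77
position: [0.3562, -0.2899, 0.0053]
eef_rot: [0.0, 0.976, -0.218, 0.001]
wrist_force: [0.1, 0.1, 0.8]
grip_width: 0.0641
grasp_force: 0.0
```

>>> step_arm(
  xyz=[
    [0,0,0],
    [0,0,0],
    [0,0,0],
    [0,0,0],
    [0,0,0],
    [0,0,0],
    [0,0,0],
    [0,0,0],
  ],
  turn=[
    [0,0,0],
    [0,0,0],
    [0,0,0],
    [0,0,0],
    [0,0,0],
    [0,0,0],
    [0,0,0],
    [0,0,0],
  ],
  jaw=[0.3,0.1,0,-0.1,-0.15,-0.15,-0.15,-0.15],
)

```text
time_s: 18.43
position: [0.3559, -0.2897, 0.0052]
eef_rot: [0.0, 0.976, -0.218, 0.0]
wrist_force: [-3.0, 3.5, 12.0]
grip_width: 0.0398
grasp_force: 38.9
```

```bash
python3 go.py .3561 -.2896 .006 -.44
```

```text
t 18.4 pos [ 0.3559 -0.2897  0.0052] yaw -0.4405 grip 0.0398 38.86784396599978 F [-3.   3.5 12. ]
need units xyz [0.004 0.004 0.021] turnz 0.005
```

>>> step_arm(
  xyz=[
    [0,0,0],
    [0,0,0.2],
    [0,0,0.3],
    [0,0,0.6],
    [0,0,0.9],
    [0,0,0.9],
    [0,0,0.6],
    [0,0,0],
    [0,0,0],
    [0,0,0],
  ],
  turn=[
    [0,0,0],
    [0,0,0],
    [0,0,0],
    [0,0,0],
    [0,0,0],
    [0,0,0],
    [0,0,0],
    [0,0,0],
    [0,0,0],
    [0,0,0],
  ],
  jaw=[-0.2,-0.2,-0.2,-0.2,-0.2,-0.2,-0.2,-0.2,-0.2,-0.2],
  grip_force=60,
)

```text
time_s: 19.27
position: [0.3554, -0.2893, 0.1438]
eef_rot: [-0.0, 0.976, -0.218, -0.0]
wrist_force: [0.4, -0.1, -2.2]
grip_width: 0.0392
grasp_force: 60.9
```

```bash
python3 go.py .5357 -.3505 .15 -.233
```

```text
t 19.3 pos [ 0.3554 -0.2893  0.1438] yaw -0.4405 grip 0.0392 60.861771292984486 F [ 0.4 -0.1 -2.2]
need units xyz [ 4.507 -1.531  0.156] turnz 1.982
```

>>> step_arm(
  xyz=[
    [0.25,-0.08,0],
    [0.5,-0.17,0],
    [0.5,-0.17,0],
    [0.5,-0.17,0],
    [0.5,-0.17,0],
    [0.5,-0.17,0],
    [0.5,-0.17,0],
    [0.5,-0.17,0],
    [0.5,-0.17,0],
    [0.25,-0.09,0],
    [0,0,0],
    [0,0,-0.5],
    [0,0,-0.6],
    [0,0,-0.6],
    [0,0,0],
    [0,0,0],
  ],
  turn=[
    [0,0,0.2],
    [0,0,0.2],
    [0,0,0.2],
    [0,0,0.2],
    [0,0,0.2],
    [0,0,0.2],
    [0,0,0.2],
    [0,0,0.2],
    [0,0,0.2],
    [0,0,0.18],
    [0,0,0],
    [0,0,0],
    [0,0,0],
    [0,0,0],
    [0,0,0],
    [0,0,0],
  ],
  jaw=[-0.2,-0.2,-0.2,-0.2,-0.2,-0.2,-0.2,-0.2,-0.2,-0.2,-0.2,-0.2,-0.2,-0.2,-0.2,-0.2],
)

```text
time_s: 20.6
position: [0.535, -0.3502, 0.0751]
eef_rot: [-0.001, 0.993, -0.116, -0.001]
wrist_force: [1.0, -0.2, -0.5]
grip_width: 0.0392
grasp_force: 61.0
```

```bash
python3 go.py .5357 -.3505 .016 -.233
```

```text
t 20.6 pos [ 0.535  -0.3502  0.0751] yaw -0.2331 grip 0.0392 61.03606461547315 F [ 1.  -0.2 -0.5]
need units xyz [ 0.018 -0.009 -1.478] turnz 0.001
```

>>> step_arm(
  xyz=[
    [0,0,-0.4],
    [0,0,-0.4],
    [0,0,-0.35],
    [0,0,-0.2],
    [0,0,-0.1],
    [0,0,0],
    [0,0,0],
    [0,0,0],
  ],
  turn=[
    [0,0,0],
    [0,0,0],
    [0,0,0],
    [0,0,0],
    [0,0,0],
    [0,0,0],
    [0,0,0],
    [0,0,0],
  ],
  jaw=[-0.2,-0.2,-0.2,-0.2,-0.2,-0.2,-0.2,-0.2],
)

```text
time_s: 21.27
position: [0.5362, -0.3512, 0.0197]
eef_rot: [0.0, 0.993, -0.116, 0.001]
wrist_force: [0.4, -0.4, -2.3]
grip_width: 0.0394
grasp_force: 61.0
```

```bash
python3 go.py .5357 -.3505 .0122 -.233; python3 - <<'E'
from h import *
c2=snap('scene','s7'); 
a=cv2.resize(c2['img'][160:220,155:245,::-1],(720,480),interpolation=cv2.INTER_CUBIC)
cv2.imwrite('pics/v8.png',a)
E
```

```text
t 21.3 pos [ 0.5362 -0.3512  0.0197] yaw -0.2331 grip 0.0394 61.03783649392426 F [ 0.4 -0.4 -2.3]
need units xyz [-0.012  0.016 -0.187] turnz 0.001
```

View pics/v8.png

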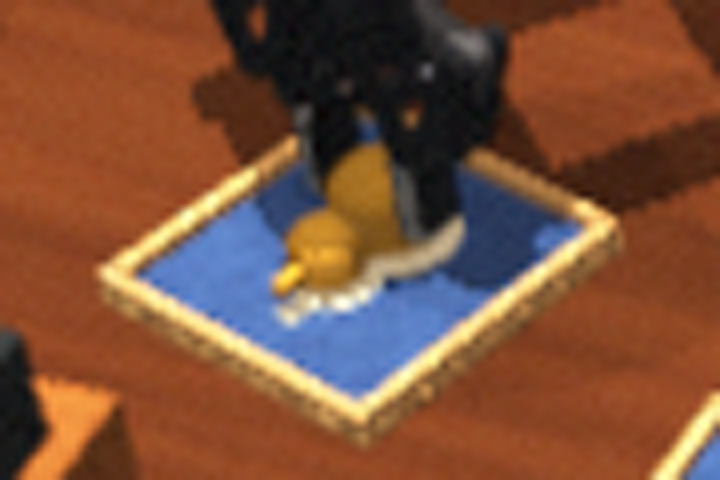

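The gourd hangs level about 7 mm above its outline, with the stem tip (285,283) over the outline tip (290,310). Lowering it.

>>> step_arm(
  xyz=[
    [-0.01,0.02,-0.05],
    [0,0,-0.05],
    [0,0,-0.04],
    [0,0,-0.03],
    [0,0,-0.02],
    [0,0,0],
    [0,0,0],
  ],
  turn=[
    [0,0,0],
    [0,0,0],
    [0,0,0],
    [0,0,0],
    [0,0,0],
    [0,0,0],
    [0,0,0],
  ],
  jaw=[-0.2,-0.2,-0.2,-0.2,-0.2,-0.2,-0.2],
)

```text
time_s: 21.9
position: [0.5354, -0.35, 0.0123]
eef_rot: [0.0, 0.993, -0.116, 0.0]
wrist_force: [-8.7, 6.5, 20.3]
grip_width: 0.0393
grasp_force: 63.3
```

Contact. Release and rise.

>>> step_arm(
  xyz=[
    [0,0,0],
    [0,0,0],
    [0,0,0],
    [0,0,0],
    [0,0,0],
    [0,0,0.2],
    [0,0,0.4],
    [0,0,0.7],
    [0,0,0.7],
    [0,0,0.7],
    [0,0,0.7],
    [0,0,0],
  ],
  turn=[
    [0,0,0],
    [0,0,0],
    [0,0,0],
    [0,0,0],
    [0,0,0],
    [0,0,0],
    [0,0,0],
    [0,0,0],
    [0,0,0],
    [0,0,0],
    [0,0,0],
    [0,0,0],
  ],
  jaw=[0,0.15,0.3,0.4,0.45,0.45,0.45,0.45,0.45,0.3,0,0],
  grip_force=40,
)

```text
time_s: 22.9
position: [0.5369, -0.3512, 0.1537]
eef_rot: [0.002, 0.993, -0.116, 0.003]
wrist_force: [1.0, -0.9, 1.9]
grip_width: 0.0429
grasp_force: 0.0
```

```bash
python3 go.py .4128 .2965 .15 0.1
```

```text
t 22.9 pos [ 0.5369 -0.3512  0.1537] yaw -0.233 grip 0.0429 0.0 F [ 1.  -0.9  1.9]
need units xyz [-3.102 16.192 -0.091] turnz 3.18
```

>>> step_arm(
  xyz=[
    [-0.16,0.5,0],
    [-0.16,0.85,0],
    [-0.16,0.85,0],
    [-0.16,0.85,0],
    [-0.16,0.85,0],
    [-0.16,0.85,0],
    [-0.16,0.85,0],
    [-0.16,0.85,0],
    [-0.16,0.85,0],
    [-0.16,0.85,0],
    [-0.16,0.85,0],
    [-0.16,0.85,0],
    [-0.16,0.85,0],
    [-0.16,0.85,0],
    [-0.16,0.85,0],
    [-0.16,0.85,0],
    [-0.16,0.85,0],
    [-0.16,0.85,0],
    [-0.16,0.85,0],
    [-0.06,0.39,0],
  ],
  turn=[
    [0,0,0.16],
    [0,0,0.16],
    [0,0,0.16],
    [0,0,0.16],
    [0,0,0.16],
    [0,0,0.16],
    [0,0,0.16],
    [0,0,0.16],
    [0,0,0.16],
    [0,0,0.16],
    [0,0,0.16],
    [0,0,0.16],
    [0,0,0.16],
    [0,0,0.16],
    [0,0,0.16],
    [0,0,0.16],
    [0,0,0.16],
    [0,0,0.16],
    [0,0,0.16],
    [0,0,0.16],
  ],
  jaw=[0,0,0,0,0,0,0,0,0,0,0,0,0,0,0,0,0,0,0,0],
)

```text
time_s: 24.57
position: [0.4102, 0.3008, 0.1474]
eef_rot: [-0.001, 0.999, 0.052, 0.0]
wrist_force: [0.6, 0.4, 0.4]
grip_width: 0.0424
grasp_force: 0.0
```

>>> step_arm(
  xyz=[
    [0,0,0],
    [0,0,0],
    [0,0,0],
  ],
  turn=[
    [0,0,0],
    [0,0,0],
    [0,0,0],
  ],
  jaw=[0,0,0],
)

```text
time_s: 24.82
position: [0.4114, 0.2971, 0.147]
eef_rot: [0.0, 0.999, 0.051, 0.0]
wrist_force: [-0.9, -0.5, 0.7]
grip_width: 0.0423
grasp_force: 0.0
```

```bash
python3 go.py .4128 .2965 .046 0.1; python3 - <<'E'
from h import *
c=snap('top','t8');c2=snap('scene','s8')
a=cv2.resize(c['img'][140:215,430:505,::-1],(380,380),interpolation=cv2.INTER_CUBIC)
b=cv2.resize(c2['img'][110:290,370:550,::-1],(380,380),interpolation=cv2.INTER_CUBIC)
cv2.imwrite('pics/v9.png',np.hstack([a,b]))
E
```

```text
t 24.8 pos [0.4114 0.2971 0.147 ] yaw 0.1017 grip 0.0423 0.0 F [-0.9 -0.5  0.7]
need units xyz [ 0.036 -0.016 -2.525] turnz -0.017
```

View pics/v9.png

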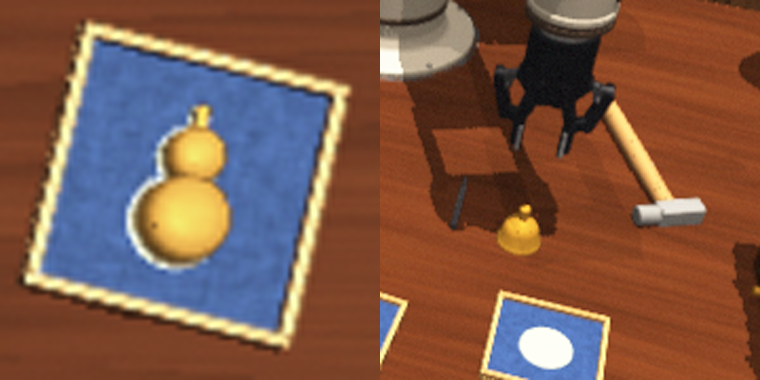

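The gourd lies on its outline (185,190), with the white margin to the left being parallax. The gripper is above the bell (520,232). Grip its knob.

>>> step_arm(
  xyz=[
    [0.03,-0.02,-0.5],
    [0,0,-0.6],
    [0,0,-0.5],
    [0,0,-0.4],
    [0,0,-0.3],
    [0,0,-0.2],
    [0,0,-0.05],
    [0,0,0],
    [0,0,0],
    [0,0,0],
  ],
  turn=[
    [0,0,0],
    [0,0,0],
    [0,0,0],
    [0,0,0],
    [0,0,0],
    [0,0,0],
    [0,0,0],
    [0,0,0],
    [0,0,0],
    [0,0,0],
  ],
  jaw=[0,0,0,0,0,0,0,0,0,0],
)

```text
time_s: 25.75
position: [0.413, 0.2969, 0.0457]
eef_rot: [-0.0, 0.999, 0.051, 0.001]
wrist_force: [-0.1, -0.3, 0.7]
grip_width: 0.0428
grasp_force: 0.0
```

>>> step_arm(
  xyz=[
    [0,0,0],
    [0,0,0],
    [0,0,0],
    [0,0,0],
    [0,0,0],
    [0,0,0],
    [0,0,0],
    [0,0,0],
    [0,0,0],
  ],
  turn=[
    [0,0,0],
    [0,0,0],
    [0,0,0],
    [0,0,0],
    [0,0,0],
    [0,0,0],
    [0,0,0],
    [0,0,0],
    [0,0,0],
  ],
  jaw=[-0.3,-0.5,-0.6,-0.7,-0.75,-0.75,-0.75,-0.75,-0.75],
)

```text
time_s: 26.5
position: [0.4127, 0.2971, 0.0452]
eef_rot: [-0.0, 0.999, 0.051, 0.0]
wrist_force: [-1.0, 3.4, 6.2]
grip_width: 0.0115
grasp_force: 39.1
```

>>> step_arm(
  xyz=[
    [0,0,0.2],
    [0,0,0.3],
    [0,0,0.6],
    [0,0,0.6],
    [0,0,0.4],
    [0,0,0.2],
    [0,0,0],
    [0,0,0],
  ],
  turn=[
    [0,0,0],
    [0,0,0],
    [0,0,0],
    [0,0,0],
    [0,0,0],
    [0,0,0],
    [0,0,0],
    [0,0,0],
  ],
  jaw=[-0.75,-0.75,-0.75,-0.75,-0.75,-0.75,-0.75,-0.75],
)

```text
time_s: 27.17
position: [0.4123, 0.2966, 0.1363]
eef_rot: [0.0, 0.999, 0.051, -0.0]
wrist_force: [-0.1, -0.8, -2.3]
grip_width: 0.0114
grasp_force: 39.0
```

```bash
python3 go.py .5845 .3638 .14 0.1
```

```text
t 27.2 pos [0.4123 0.2966 0.1363] yaw 0.1019 grip 0.0114 39.030781388282776 F [-0.1 -0.8 -2.3]
need units xyz [4.305 1.68  0.092] turnz -0.018
```

>>> step_arm(
  xyz=[
    [0.22,0.08,0],
    [0.43,0.17,0],
    [0.43,0.17,0],
    [0.43,0.17,0],
    [0.43,0.17,0],
    [0.43,0.17,0],
    [0.43,0.17,0],
    [0.43,0.17,0],
    [0.43,0.17,0],
    [0.43,0.16,0],
    [0.22,0.08,0],
    [0,0,0],
    [0,0,-0.4],
    [0,0,-0.5],
    [0,0,-0.4],
    [0,0,-0.3],
    [0,0,-0.2],
    [0,0,0],
    [0,0,0],
    [0,0,0],
  ],
  turn=[
    [0,0,0],
    [0,0,0],
    [0,0,0],
    [0,0,0],
    [0,0,0],
    [0,0,0],
    [0,0,0],
    [0,0,0],
    [0,0,0],
    [0,0,0],
    [0,0,0],
    [0,0,0],
    [0,0,0],
    [0,0,0],
    [0,0,0],
    [0,0,0],
    [0,0,0],
    [0,0,0],
    [0,0,0],
    [0,0,0],
  ],
  jaw=[-0.75,-0.75,-0.75,-0.75,-0.75,-0.75,-0.75,-0.75,-0.75,-0.75,-0.75,-0.75,-0.75,-0.75,-0.75,-0.75,-0.75,-0.75,-0.75,-0.75],
)

```text
time_s: 28.83
position: [0.5853, 0.3642, 0.0659]
eef_rot: [-0.0, 0.999, 0.051, 0.001]
wrist_force: [0.5, 0.3, -1.6]
grip_width: 0.0116
grasp_force: 39.1
```

```bash
python3 go.py .5845 .3638 .0522 0.1; python3 - <<'E'
from h import *
c2=snap('scene','s9'); 
a=cv2.resize(c2['img'][205:310,390:510,::-1],(600,525),interpolation=cv2.INTER_CUBIC)
cv2.imwrite('pics/v10.png',a)
E
```

```text
t 28.8 pos [0.5853 0.3642 0.0659] yaw 0.102 grip 0.0116 39.12368416786194 F [ 0.5  0.3 -1.6]
need units xyz [-0.02  -0.01  -0.341] turnz -0.019
```

View pics/v10.png

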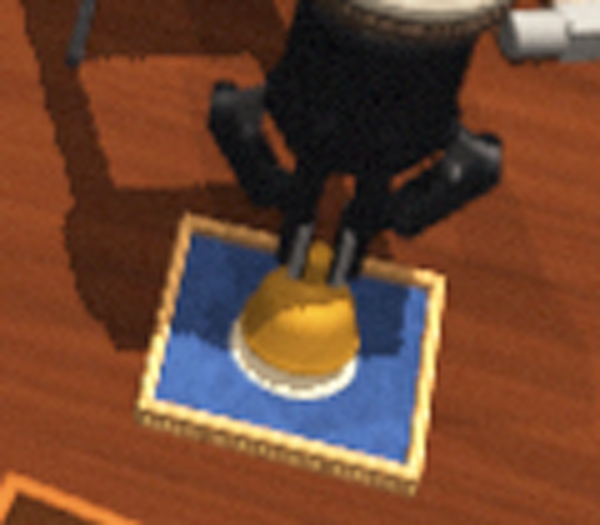

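The bell hangs upright above the circle (bell foot ~300,350; circle ~294,360). Lowering.

>>> step_arm(
  xyz=[
    [-0.02,-0.01,-0.08],
    [0,0,-0.08],
    [0,0,-0.06],
    [0,0,-0.04],
    [0,0,-0.03],
    [0,0,-0.03],
    [0,0,-0.02],
    [0,0,0],
    [0,0,0],
  ],
  turn=[
    [0,0,0],
    [0,0,0],
    [0,0,0],
    [0,0,0],
    [0,0,0],
    [0,0,0],
    [0,0,0],
    [0,0,0],
    [0,0,0],
  ],
  jaw=[-0.75,-0.75,-0.75,-0.75,-0.75,-0.75,-0.75,-0.75,-0.75],
)

```text
time_s: 29.63
position: [0.5843, 0.364, 0.052]
eef_rot: [-0.0, 0.999, 0.051, 0.0]
wrist_force: [-2.3, 2.3, 5.8]
grip_width: 0.0112
grasp_force: 39.7
```

>>> step_arm(
  xyz=[
    [0,0,0],
    [0,0,0],
    [0,0,0],
    [0,0,0],
    [0,0,0],
    [0,0,0.2],
    [0,0,0.4],
    [0,0,0.7],
    [0,0,0.7],
    [0,0,0.5],
    [-0.5,0,0],
    [-0.7,0,0],
    [-0.7,0,0],
    [-0.7,0,0],
    [-0.7,0,0],
    [-0.7,0,0],
    [-0.5,0,0],
    [0,0,0],
    [0,0,0],
  ],
  turn=[
    [0,0,0],
    [0,0,0],
    [0,0,0],
    [0,0,0],
    [0,0,0],
    [0,0,0],
    [0,0,0],
    [0,0,0],
    [0,0,0],
    [0,0,0],
    [0,0,0],
    [0,0,0],
    [0,0,0],
    [0,0,0],
    [0,0,0],
    [0,0,0],
    [0,0,0],
    [0,0,0],
    [0,0,0],
  ],
  jaw=[-0.6,-0.5,-0.3,-0.2,-0.1,0,0,0,0,0,0,0,0,0,0,0,0,0,0],
)

```text
time_s: 31.22
position: [0.4037, 0.3638, 0.1524]
eef_rot: [-0.0, 0.999, 0.051, 0.001]
wrist_force: [0.3, -0.7, 0.5]
grip_width: 0.0427
grasp_force: 0.0
```

```bash
python3 - <<'E'
from h import *
c=snap('top','t10');c0=load('top0')
im=c['img'][:,:,::-1]
cv2.imwrite('pics/v11.png',cv2.resize(im[95:275,135:505],(800,389),interpolation=cv2.INTER_CUBIC))
for u,v in [(320,217),(324,114)]: 
    r=np.s_[v-14:v+15,u-14:u+15]; print(np.abs(c['img'][r].astype(int)-c0['img'][r]).mean())
# leaf: piece mask vs visible white in top view, symmetric margin: world y extents
h=cv2.cvtColor(im,cv2.COLOR_BGR2HSV)
g=cv2.inRange(h,(15,90,90),(35,255,255))
for n,(a,b,d,e) in dict(leaf=(355,398,120,163),bfly=(247,290,122,158)).items():
    # wings only: rows below
    v,u=np.nonzero(g[d:e,a:b]); Q=np.array([px2w(c,p+a,q+d,.011)[:2] for p,q in zip(u,v)]); print(n,Q.min(0),Q.max(0),Q.mean(0))
E
```

```text
5.057074910820452
4.533888228299643
leaf [ 0.59530717 -0.17341941] [ 0.67229306 -0.09762857] [ 0.62011922 -0.13578716]
bfly [0.61848091 0.08928231] [0.67850469 0.17052818] [0.64869072 0.13046063]
```

View pics/v11.png

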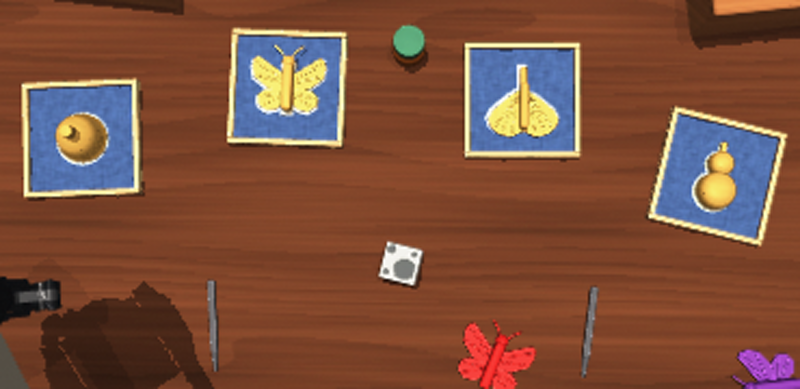

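All four pieces lie on their outlines: bell (82,138), butterfly (288,83), leaf (523,103) and gourd (715,178). The block and jar are in place, so I'm handing in.

```bash
python3 -c "
from workcell import job_done
print(job_done())"
```

```text
the job is handed in; nothing more can be done
None
```

The butterfly, leaf, gourd and bell are each set down on their own cut-outs, within about 2 mm as far as the top camera shows; the doming block and jar were not touched, and the job is handed in at about 31 s.

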